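# Couple the model gate opener and hold its learn button

## Task

Couple the opener to the model gate: push the red-knobbed steel pin from the tool block down through the gate's blue fork and the opener's eye until its collar sits on the fork, and let go of it. Then take the orange stylus, reach through the yellow-ringed hole in the control box and hold the recessed red learn button fully down, pressing firmly but without forcing it. Finish while still gripping the stylus and holding the button down, since I switch the power on while you hold; leave the screwdriver and the other kit parts where they are.

Things in the scene. Friction and masses are not known exactly. Their poses are not given: they have to be found in the camera images.
- fork_hole (a point): centre of the mouth of the upright hole (10 mm wide, chamfered, right through, free below) in the blue fork on the white gate, at the fork's flat top, 62 mm above the table. Two cheeks 26 x 45 x 6 mm, 12 mm apart. The gate (55 mm high) turns stiffly on its post; fork and eye start in line. Nothing within 120 mm stands above the fork. All stand on a fixed lilac plate 200 x 360 mm
- eye_hole (a point): centre of the upper mouth of the hole (10 mm diameter, 10 mm deep) in the steel eye at the end of the opener's rod, between the fork cheeks, straight below fork_hole, 55 mm above the table; fixed; z up
- pin_grip (a point): loose steel pin with a red knob, 68 mm long, 40 g: this point is on its axis, inside the knob (16 mm in diameter, 34 mm tall, its top 15 mm above this point). Its own z runs along the pin from tip to knob. It starts upright in the middle socket of the tool block, collar on the block's top; lift it 32 mm to free it
- pin_collar (a point): centre of the underside of the pin's steel collar (19 mm diameter, 4 mm thick), which sits on the fork when the pin is home; 23 mm below pin_grip. Below it the shank is 8 mm in diameter and 30 mm long, with a chamfered end
- pin_tip (a point): lower end of the pin's shank, on its axis, 53 mm below pin_grip
- stylus_grip (a point): loose stylus with an orange handle with two white bands, 95 mm long, 35 g: this point is the middle of the handle (14 mm in diameter, 55 mm long, 27 mm above and 28 mm below this point). Its own z runs from tip to handle. It starts upright in an end socket of the tool block (either end), the handle's lower end on the block's top; lift it 42 mm to free it
- stylus_tip (a point): tip of the stylus's steel shaft (5 mm diameter, 40 mm long), on the axis, 68 mm below stylus_grip
- aperture (a point): centre of the round hole, 12 mm in diameter, in the top face of the grey control box, ringed in yellow; at the top face, 42 mm above the table; z up. The box is 90 x 130 x 42 mm and fixed to the table; the hole lies 18 mm from the box's centre along the box's x and 30 mm along its y. Its top is flat, and the antenna and terminals on its sides are lower
- learn_top (a point): centre of the flat top of the red learn button (11 mm diameter) at the bottom of that hole, 14 mm below the top face when not pressed
- learn_button (a joint): how far the learn button is pressed, in m: 0 up, 0.005 fully down against its stop (a spring: about 1.5 N to start it and 6 N at the stop); it springs back when released
- tool_block: blue block 50 x 175 x 50 mm on a foot 6 mm high and 215 mm long, fixed to the table, origin under its centre; three sockets in a row along its own y, 60 mm apart: the pin in the middle, the stylus and the screwdriver in the end ones. There is room for the fingers on its two x sides
- controller: the grey control box, origin under its centre, x and y along its 90 and 130 mm sides
- driver: bystander: loose screwdriver with a black handle with two yellow bands, as large as the stylus, in the other end socket; origin at its tip, 40 mm below the block's top
- battery: bystander: loose battery holder with two cells, 66 x 92 x 23 mm, origin under its centre
- speaker: bystander: loose red round speaker, 60 x 85 x 15 mm, origin under its centre
- module: bystander: loose green module, 62 x 50 x 23 mm, origin under its centre
- strip_long: bystander: loose blue snap strip, 120 x 16 x 11 mm, origin under its centre
- strip_short: bystander: loose blue snap strip, 68 x 16 x 11 mm, origin under its centre
Things that resemble listed ones, but are neither listed nor needed, are in the scene too. What is shaped like the part that bears pin_grip but green or purple is not meant.

How it is judged:
On the way, in this order (a step that is already met when the one before it is completed fails the run):
1. the pin is down through fork and eye with its collar on the fork, and let go (z of pin_collar in the frame of fork_hole below 0.002 m and horizontal distance between pin_collar and fork_hole below 0.003 m and z of pin_tip in the frame of eye_hole below -0.018 m and horizontal distance between pin_tip and eye_hole below 0.004 m and angle between pin_grip's own z axis and vertical below 0.09 rad and contact force between the fingers and pin below 0.2 N and linear speed of pin below 0.02 m/s), for 0.2 s.
2. the stylus, gripped, holds the learn button down (value of joint learn_button above 0.0035 m and contact force between stylus and learn_button above 2 N and contact force between the fingers and stylus above 2 N), for 0.3 s.
At the end, for the whole second after the job is handed in: The robot is gripping the stylus and its tip presses the learn button with more than 2 N, at least 3.5 mm of its 5 mm travel down, through the last second; the pin is still home: collar within 2 mm of the fork's top and 3 mm of the hole's axis, tip through the eye, upright within 5 degrees (all of step 2 and z of pin_collar in the frame of fork_hole below 0.002 m and horizontal distance between pin_collar and fork_hole below 0.003 m and z of pin_tip in the frame of eye_hole below -0.018 m and horizontal distance between pin_tip and eye_hole below 0.004 m and angle between pin_grip's own z axis and vertical below 0.09 rad); the arm keeps its last pose, push and grip.
It fails at once if the button or the control box is forced with the stylus (more than 30 N) (contact force between stylus and controller above 30 N).
It fails at once if the screwdriver is lifted or knocked out of its socket (more than 2 cm) (distance of driver from where it was at the start of the episode above 0.02 m).
It fails at once if a loose kit part (battery holder, speaker, green module, blue strips) is pushed away by more than 3 cm (distance of any of battery, speaker, module, strip_long, strip_short from where it was at the start of the episode above 0.03 m).
It also fails if it takes over 51 s, if anything falls off the work surface, if the arm or the gripper's body presses on something with over 40 N, if the wrist force passes 120 N, or if a joint passes its speed limit or range.

## Robot

A 6-joint arm with a two-finger parallel gripper is mounted at the origin on the work surface. World frame = base frame: x ahead of the robot, y to its left, z up, the work surface at z = 0. Lengths are in m, angles in rad, forces in N, time in s.
With the tool pointing down it reaches from about 0.3 to 0.875 m from the base axis. Payload 6.4 kg.
Tool frame: the origin (TCP) lies at the very end of the fingers, on their centre line; the grasp point (between the pads) lies hold_point_z behind it (hold_point_z is the distance from the TCP to the grasp point, in m); z points along the fingers, y is the line along which they close (so a half turn about z gives the same grasp; the last joint's range is limited). The gripper opens to 88 mm and grips with 3 to 60 N. Pads are 18 mm wide; open, the fingers measure 123 mm over their backs; the gripper's body (75 mm by 187 mm) begins 45 mm behind the grasp point.
Start: joints at [0.979, 0.181, 1.607, -0, 1.354, -0.206], TCP at [0.216, 0.533, 0.239] pointing down, gripper open.
Joint ranges: [-2.99, 2.99], [-0.89, 2.07], [0.3, 2.58], [-1.14, 4.28], [0, 2.63], [-3.12, 3.12]. Speed limits (rad/s): [2.57, 2.57, 3.01, 3.14, 3.14, 3.14].

## Interface

Orientations are given as a unit quaternion [x, y, z, w].
In Python, from station import * gives the robot as it stands.
- The arm moves only by the shell command python3 -m crank 'ROWS' [OPENING] [FORCE]. ROWS is a JSON object of lists of equal length, an entry for each row: "xyz": the shift along the tool's x, y, z in cm, a list of three; "roll": the turn about the tool's z in rad. In form: {"xyz": [[tx, ty, tz], ...], "roll": [roll, ...]}. A call has 1 to 10 rows; each row is the pose to reach, as a shift and turn from the pose commanded when the call began, along the tool's axes at that moment; what a row does not reach only later rows make up. A row lasts 1/8 s, in which the tool goes at most 62.5 mm and 10.7 degrees, less where a joint would pass 70% of its speed; a pose out of reach is approached as far as the arm can. A call with a gripper value outside its range is refused whole. OPENING is the closure, from -1 (fully open) to 1 (shut), set as the call begins (- or left out, the last holds). The fingers move at their own pace and stop on an object; FORCE is the grip in N (left out, the last holds). Time passes only in rows, so rows that repeat a pose let the fingers close. It gives the time, the measured TCP pose, the force, the opening and the grip force at its end, in the units of the state.
- observe(): the state, without advancing time (a new reading comes with each control period).
- camera(name): name is "side" or "top" or "wrist"; returns (picture, depth): 420x560x3 uint8, red, green, blue; 420x560 float32, m along the optical axis (not along the pixel's ray), 0 where there is no reading.
- camera_model(name): a dict with "fov_y" (degrees; the focal length in pixels is half the picture's height over the tangent of half this angle, whatever the lens; pixels are square), "cx", "cy" (the principal point, pixels), "k1" (the pictures are not rectified: a ray, as slopes to the right and down, at radius r is drawn at 1 + k1 r^2 times it, then the intrinsics apply), "world_from_camera" (4x4, takes a point from camera to world coordinates). Camera axes: x right, y up, looking along -z (the intrinsics and any distortion apply to the point x, -y, -z); pixel columns grow to the right and rows downward; lengths in m; the calibration is good to about 2 mm. A picture is of the moment at which its call begins: read the wrist's pose just before it. camera_model takes no time and is no camera call; for the wrist camera it gives the pose at the moment of the call.
- job_done(): hands the job in; it is judged then, once.
The state is a dict: "t": time; "joints": joint angles; "joint_velocities": joint speeds; "joint_efforts": joint torques, N m; "tool_pos": TCP position; "ee_rot": TCP orientation; "contact_force": force on the tool from outside, world axes, zero at the start; "torque": the same for the moment, N m; "width": finger opening in m; "finger_force": force on a finger pad.
Only numpy, scipy, OpenCV 4.12 (cv2) and the standard library are available. Lean on these libraries where they do the work, as an engineer would, in place of code of your own. Each camera call takes 0.05 s, during which the arm holds its last target. There are 200 camera calls.

## Working session

There is one attempt and no reset: what is moved stays moved. The work goes in short steps, Python scripts to look and compute and a shell command to move; the robot and the scene stay as the last step left them, time stands still between calls to the robot, and variables do not carry over. Pictures are saved under pics/ and viewed, at most 10 in all, crops included, and the job is handed in when it is done.

```bash
mkdir -p pics; cat > h.py <<'E'
from station import *
import numpy as np, cv2
from scipy.spatial.transform import Rotation as R
def save(n,fn):
    m=camera_model(n); p,d=camera(n); cv2.imwrite('pics/'+fn+'.png',p[:,:,::-1]); np.savez('pics/'+fn+'.npz',p=p,d=d,**{k:np.array(v) for k,v in m.items()})
    return p,d,m
def load(fn):
    z=np.load('pics/'+fn+'.npz'); return z['p'],z['d'],{k:z[k] for k in z.files if k not in 'pd'}
def ray(m,uv):
    uv=np.atleast_2d(np.array(uv,float)); f=210/np.tan(np.radians(float(m['fov_y']))/2)
    q=(uv-[float(m['cx']),float(m['cy'])])/f; s=q.copy()
    for _ in range(20): s=q/(1+float(m['k1'])*(s**2).sum(1,keepdims=True))
    T=np.array(m['world_from_camera']); c=np.c_[s[:,0],-s[:,1],-np.ones(len(s))]
    return T[:3,3],c@T[:3,:3].T
def onz(m,uv,z):
    o,d=ray(m,uv); return o+d*((z-o[2])/d[:,2])[:,None]
def proj(m,X):
    f=210/np.tan(np.radians(float(m['fov_y']))/2); T=np.array(m['world_from_camera']); c=(np.atleast_2d(X)-T[:3,3])@T[:3,:3]
    s=np.c_[c[:,0],-c[:,1]]/-c[:,2:]; s=s*(1+float(m['k1'])*(s**2).sum(1,keepdims=True)); return s*f+[float(m['cx']),float(m['cy'])]
def delta(P,yaw_y=None):
    "cm shift in tool axes to bring TCP to P; roll to make tool y horizontal at yaw yaw_y"
    s=observe(); r=R.from_quat(s['ee_rot']); out=r.inv().apply(np.array(P)-s['tool_pos'])*100
    roll=None
    if yaw_y is not None:
        v=r.inv().apply([np.cos(yaw_y),np.sin(yaw_y),0]); roll=np.arctan2(-v[0],v[1]); roll=(roll+np.pi/2)%np.pi-np.pi/2
    return out.round(2),roll
E
python3 - <<'E'
from h import *
s=observe(); print({k:np.round(v,3) for k,v in s.items()})
import station; print([x for x in dir(station) if x[0]!='_'], getattr(station,'hold_point_z',None))
for n in ('top','side','wrist'):
    p,d,m=save(n,n+'0'); print(n,m['fov_y'],np.round(m['world_from_camera'],3).tolist())
E
```

```text
{'t': np.float64(0.0), 'joints': array([ 0.979,  0.181,  1.608, -0.   ,  1.354, -0.206]), 'joint_velocities': array([-0.   , -0.001,  0.   ,  0.001,  0.   , -0.001]), 'joint_efforts': array([ 2.0000e-03, -4.3388e+01, -3.4185e+01,  7.0000e-02,  3.9000e-02,
       -0.0000e+00]), 'tool_pos': array([0.216, 0.532, 0.238]), 'ee_rot': array([ 0.192,  0.981, -0.001, -0.   ]), 'contact_force': array([-0.17 , -0.504,  0.219]), 'torque': array([-0.021, -0.02 ,  0.025]), 'finger_force': np.float64(0.0), 'width': np.float64(0.088)}
['IKError', 'camera', 'camera_model', 'hold_point_z', 'job_done', 'observe'] 0.0187
top 50.6886271583347 [[-0.004, 0.984, -0.176, 0.41], [-1.0, -0.003, 0.009, 0.022], [0.008, 0.176, 0.984, 0.963], [0.0, 0.0, 0.0, 1.0]]
side 51.26653046562877 [[-0.998, 0.033, -0.049, 0.497], [-0.059, -0.592, 0.804, 0.85], [-0.003, 0.805, 0.593, 0.67], [0.0, 0.0, 0.0, 1.0]]
wrist 68.95364414678951 [[0.376, -0.89, -0.258, 0.149], [0.927, 0.36, 0.107, 0.559], [-0.002, -0.279, 0.96, 0.385], [0.0, 0.0, 0.0, 1.0]]
```

View pics/top0.png

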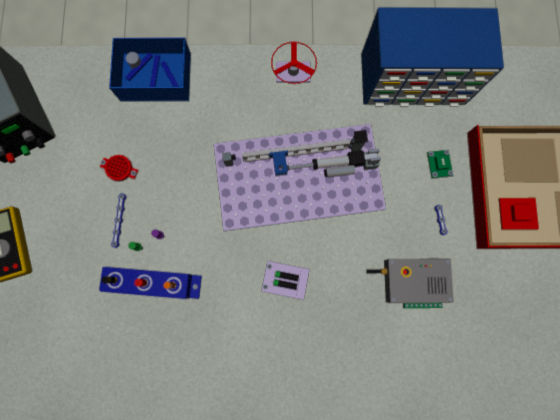

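View pics/side0.png

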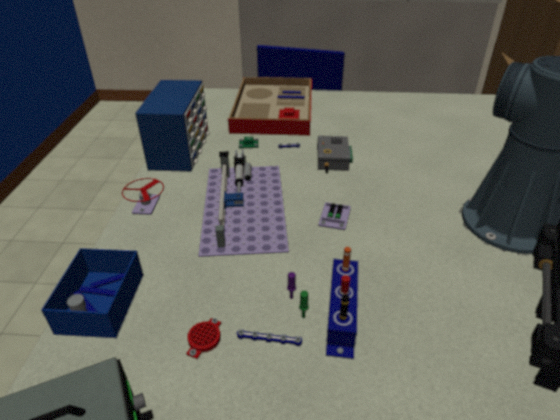

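Top view: tool block at (150,283) with driver (113,280), red pin (142,282) and orange stylus (172,285). The fork is at (281,163) and the yellow ring at (406,272). The side view agrees, and the green/purple decoys lie beside the block.

```bash
cat >> h.py <<'E'
def blobs(p,lo,hi,amin=8,box=None):
    h=cv2.cvtColor(p,cv2.COLOR_RGB2HSV); k=cv2.inRange(h,np.array(lo),np.array(hi))
    if box: b=np.zeros_like(k); b[box[1]:box[3],box[0]:box[2]]=1; k=k*b
    n,l,st,c=cv2.connectedComponentsWithStats(k)
    return [(st[i].tolist(),c[i].round(1).tolist()) for i in range(1,n) if st[i,4]>=amin],l
E
python3 - <<'E'
from h import *
p,d,m=load('top0')
for n,lo,hi,box,z in [('red',(0,150,100),(6,255,255),(125,265,160,300),.085),('orange',(8,130,120),(20,255,255),(155,265,190,305),.11),('yellow',(20,110,110),(35,255,255),(380,250,430,300),.042),('fork',(100,120,60),(125,255,255),(265,140,300,185),.062),('block',(110,150,60),(130,255,255),(90,260,210,305),.05)]:
    b,_=blobs(p,lo,hi,5,box)
    for st,c in b: print(n,st,c,onz(m,c,z).round(4), d[int(c[1]),int(c[0])])
p,d,m=load('side0')
for n,X in [('pin',[0,0,0])]:
    for n,lo,hi,box in [('red',(0,150,80),(6,255,255),(330,270,360,300)),('orange',(8,130,100),(20,255,255),(335,240,360,275))]:
        print(n,blobs(p,lo,hi,5,box)[0])
E
```

```text
red [136, 280, 7, 6, 33] [139.0, 282.2] [[0.4175 0.2889 0.085 ]] 0.86209834
orange [164, 282, 6, 6, 31] [166.7, 284.7] [[0.4125 0.2286 0.11  ]] 0.84290737
yellow [401, 266, 11, 11, 63] [405.8, 271.3] [[ 0.4378 -0.2464  0.042 ]] 0.9245919
yellow [382, 270, 5, 2, 8] [383.6, 270.4] [[ 0.4399 -0.2005  0.042 ]] 0.92598945
fork [269, 151, 19, 24, 266] [279.5, 161.6] [[0.6667 0.0135 0.062 ]] 0.93101835
block [100, 267, 89, 31, 1302] [145.1, 282.5] [[0.4172 0.2872 0.05  ]] 0.88062006
block [110, 275, 10, 11, 50] [115.5, 280.1] [[0.4221 0.3477 0.05  ]] 0.88282305
block [189, 275, 12, 23, 187] [194.6, 286.5] [[0.4089 0.1865 0.05  ]] 0.93849003
block [171, 280, 8, 11, 37] [175.1, 284.9] [[0.4122 0.2261 0.05  ]] 0.8904666
red [([343, 276, 5, 6, 21], [344.9, 278.9])]
orange [([345, 247, 6, 5, 24], [347.3, 249.1])]
```

View pics/wrist0.png

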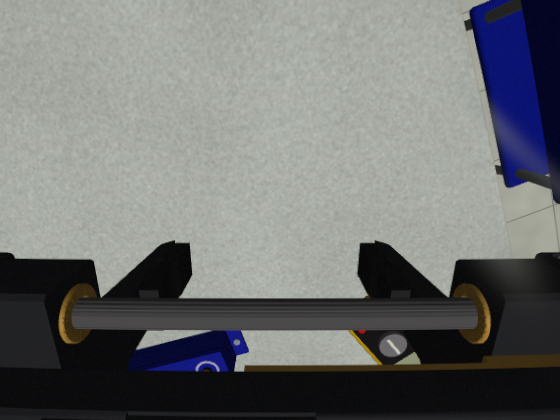

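The wrist image shows the fingertips near row 245 and the block at the lower edge (190,360).

```bash
python3 - <<'E'
from h import *
p,d,m=load('top0')
f=210/np.tan(np.radians(float(m['fov_y']))/2)
def pt(u,v):
    o,r=ray(m,[u,v]); return (o+r[0]*d[v,u]).round(4)
for u,v in [(127,290),(155,293),(185,292),(195,287),(139,282),(167,284)]: print(u,v,pt(u,v))
b,l=blobs(p,(110,150,60),(130,255,255),100,(90,260,210,305))
k=np.isin(l,[i for i in range(1,l.max()+1) if (l==i).sum()>1000]).astype(np.uint8)
v,u=np.nonzero(k); W=onz(m,np.c_[u,v],.053)[:,:2]
r=cv2.minAreaRect((W*1000).astype(np.float32)); print(r)
bx=cv2.boxPoints(r)/1000; e=[bx[1]-bx[0],bx[2]-bx[1]]; e=max(e,key=np.linalg.norm); print('long yaw',np.arctan2(e[1],e[0]))
lng=np.arctan2(e[1],e[0])
print(delta([0.4175,0.289,0.21],lng+np.pi/2))
E
```

```text
127 290 [0.4023 0.3228 0.0512]
155 293 [0.3962 0.2663 0.0496]
185 292 [0.398  0.2056 0.0497]
195 287 [0.4078 0.1927 0.0106]
139 282 [0.4179 0.2887 0.0857]
167 284 [0.4139 0.2295 0.1041]
((417.71588134765625, 288.678955078125), (176.54638671875, 48.03541946411133), 85.0459976196289)
long yaw 1.4843326
(array([-27.82, -14.97,   2.82]), np.float64(1.2714526581763987))
```

```bash
python3 -m crank '{"xyz":[[-4,-2,0],[-9,-5,0],[-14,-7.5,0],[-19,-10,0],[-24,-13,1.5],[-27.8,-15,2.8],[-27.8,-15,2.8],[-27.8,-15,2.8]],"roll":[0.18,0.36,0.54,0.72,0.9,1.08,1.271,1.271]}' -1; python3 - <<'E'
from h import *
p,d,m=save('wrist','wrist1'); print(delta([0.4175,0.289,0.21],1.484+np.pi/2),observe()['t'])
print(proj(m,[[.4175,.289,.088],[.413,.229,.105]]))
E
```

```text
t: 1.15
tool_pos: [0.4176, 0.2886, 0.2103]
ee_rot: [0.737, 0.676, -0.0, -0.0]
contact_force: [-0.2, -0.6, -0.0]
width: 0.0881
finger_force: 0.0
(array([-0.01,  0.01,  0.05]), np.float64(0.004098387032409168)) 1.2
[[275.14978295 197.15969728]
 [275.82028417 265.64323896]]
```

View pics/wrist1.png

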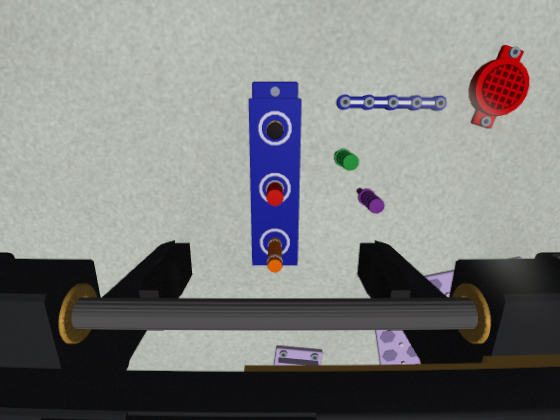

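Wrist view: knob top at (275,197), stylus at (275,265), driver at (275,130), all as predicted. Refining the knob centre and then descending.

```bash
python3 - <<'E'
from h import *
p,d,m=load('wrist1')
for n,lo,hi,box,z in [('red',(0,150,90),(6,255,255),(255,170,300,215),.088),('orange',(8,120,130),(20,255,255),(255,225,300,280),.105)]:
    b,l=blobs(p,lo,hi,20,box); print(b)
    k=(l>0)&(d<d[l>0].min()+.004); v,u=np.nonzero(k); c,rad=cv2.minEnclosingCircle(np.c_[u,v].astype(np.float32)); print(c,rad,onz(m,c,z).round(4),len(u)); W=onz(m,np.c_[u,v],z)*1000; print(W.max(0)-W.min(0))
E
python3 -m crank '{"xyz":[[0,0,5],[0,0,10],[0,0,13],[0,0,15.1],[0,0,15.1],[0,0,15.1]],"roll":[0,0,0,0,0,0]}' -1
```

```text
[([267, 189, 16, 16, 209], [274.4, 196.4])]
(276.0, 196.5) 4.031229019165039 [[0.4183 0.2896 0.088 ]] 2
[7.33038238 0.3186052  0.        ]
[([267, 259, 15, 14, 150], [274.5, 265.5])]
(274.5, 265.5) 6.96429443359375 [[0.4118 0.2292 0.105 ]] 135
[12.25769022 12.40345886  0.        ]
t: 1.95
tool_pos: [0.4179, 0.2899, 0.0607]
ee_rot: [0.736, 0.677, 0.001, 0.0]
contact_force: [-0.6, -1.0, 1.4]
width: 0.0883
finger_force: 0.0
```

```bash
python3 -m crank '{"xyz":[[0,0,0],[0,0,0],[0,0,0],[0,0,0],[0,0,0],[0,0,0]],"roll":[0,0,0,0,0,0]}' 1 25; python3 - <<'E'
from h import *
s=observe(); print(s['width'],s['finger_force'],s['tool_pos'])
print(delta([.4175,.289,.21]),delta([0.6667,0.0135,0.21]))
E
```

```text
t: 2.7
tool_pos: [0.4174, 0.2891, 0.0597]
ee_rot: [0.737, 0.676, -0.0, -0.0]
contact_force: [-0.3, 0.0, -0.9]
width: 0.0302
finger_force: 0.0
0.03015534427956065 0.0 [0.41744541 0.28912159 0.05965867]
(array([-1.000e-02,  0.000e+00, -1.503e+01]), None) (array([-25.32,  27.2 , -15.04]), None)
```

```bash
python3 -m crank '{"xyz":[[0,0,0],[0,0,0],[0,0,0],[0,0,0]],"roll":[0,0,0,0]}' 1 25; python3 -m crank '{"xyz":[[0,0,-2],[0,0,-5],[0,0,-9],[0,0,-13],[0,0,-15],[0,0,-15]],"roll":[0,0,0,0,0,0]}'
```

```text
t: 3.2
tool_pos: [0.4175, 0.2892, 0.0597]
ee_rot: [0.737, 0.676, -0.0, 0.0]
contact_force: [0.4, -0.3, -0.4]
width: 0.015
finger_force: 25.0
t: 3.95
tool_pos: [0.4185, 0.2896, 0.2114]
ee_rot: [0.737, 0.676, 0.002, 0.001]
contact_force: [-0.5, 0.7, -1.5]
width: 0.0152
finger_force: 25.0
```

```bash
python3 -m crank '{"xyz":[[-3,3.2,0],[-7,7.5,0],[-11,11.8,0],[-15,16.1,0],[-19,20.4,0],[-23,24.7,0],[-25.3,27.2,0],[-25.3,27.2,0],[-25.3,27.2,0]],"roll":[0,0,0,0,0,0,0,0,0]}'; python3 - <<'E'
from h import *
p,d,m=save('wrist','wrist2'); s=observe(); print(s['tool_pos'],s['ee_rot'],s['t'])
T=s['tool_pos']; print(proj(m,[[.6667,.0135,.062],T,T-[0,0,.044],T-[0,0,.009]]))
cv2.imwrite('pics/w2c.png',cv2.resize(p[120:320,170:390,::-1],None,fx=3,fy=3,interpolation=cv2.INTER_CUBIC)[:600])
E
```

```text
t: 5.08
tool_pos: [0.6656, 0.0144, 0.2079]
ee_rot: [0.737, 0.676, -0.001, -0.001]
contact_force: [0.2, 0.1, -0.2]
width: 0.015
finger_force: 25.0
[0.66560619 0.01485136 0.20848558] [ 7.36556540e-01  6.76375017e-01 -5.86654933e-04 -9.77631036e-04] 5.125
[[276.78132108 192.32136197]
 [275.8570105  257.11407624]
 [275.72509085 227.67173321]
 [275.82476436 249.9009708 ]]
```

View pics/w2c.png

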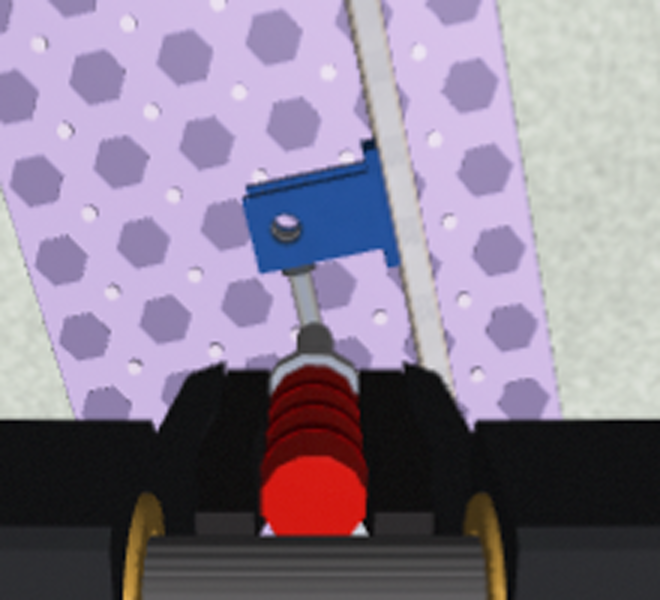

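Crop: hole at crop (286,227), i.e. pixel (265.3,195.7). The pin is held upright with its tip at about pixel (275,228). I'll locate the hole precisely.

```bash
cat >> h.py <<'E'
def hole(p,m,box,z=.062):
    h=cv2.cvtColor(p,cv2.COLOR_RGB2HSV); k=cv2.inRange(h,np.array((100,150,60)),np.array((125,255,255)))
    c=k[box[1]:box[3],box[0]:box[2]]==0; n,l,st,ce=cv2.connectedComponentsWithStats(c.astype(np.uint8),connectivity=4)
    out=[]
    for i in range(1,n):
        x,y,w,hh,a=st[i]
        q=np.array([box[0]+x+(w-1)/2,box[1]+y+(hh-1)/2]); W=onz(m,q,z)[0]; print(st[i].tolist(),q,W.round(4)); out.append(W)
    return out
E
python3 - <<'E'
from h import *
p,d,m=load('wrist2')
for W in hole(p,m,(258,188,274,204)): print(delta([W[0],W[1],.13]))
# collar / tip
v,u=227,275
for v in range(222,250,3): print(v,p[v,275],d[v,275].round(4),end=' ')
g=cv2.cvtColor(p,cv2.COLOR_RGB2GRAY)
for v in (228,231,234,240,245): print(v,g[v,262:290].tolist())
E
```

```text
[2, 3, 10, 10, 80] [264.5 195.5] [0.6543 0.0113 0.062 ]
(array([-0.45, -1.08,  7.85]), None)
222 [140 135 140] 0.3198 225 [152 153 154] 0.318 228 [76 76 77] 0.1912 231 [69 68 69] 0.1879 234 [70 68 70] 0.1817 237 [72 71 72] 0.1634 240 [160 167 185] 0.163 243 [82 10 10] 0.1599 246 [63  6  6] 0.1554 249 [92 10  7] 0.1525 228 [195, 195, 195, 195, 194, 187, 156, 150, 124, 115, 94, 79, 75, 76, 80, 97, 142, 178, 195, 196, 195, 196, 195, 196, 196, 196, 195, 195]
231 [195, 195, 194, 195, 201, 219, 206, 100, 64, 66, 67, 68, 69, 68, 68, 67, 68, 75, 126, 194, 195, 195, 195, 195, 195, 195, 196, 196]
234 [195, 195, 194, 195, 195, 196, 180, 62, 64, 67, 68, 68, 70, 69, 68, 68, 69, 70, 78, 115, 144, 136, 135, 140, 140, 139, 140, 141]
240 [112, 82, 68, 83, 126, 152, 162, 166, 167, 167, 167, 167, 168, 167, 168, 168, 168, 168, 167, 159, 139, 105, 79, 81, 95, 120, 140, 140]
245 [172, 162, 112, 54, 30, 30, 29, 28, 31, 30, 33, 32, 30, 32, 32, 31, 31, 33, 31, 31, 31, 49, 81, 122, 166, 165, 144, 59]
```

```bash
python3 -m crank '{"xyz":[[-0.45,-1.0,3],[-0.45,-1.0,6],[-0.45,-1.0,7.3],[-0.45,-1.0,7.3],[-0.45,-1.0,7.3],[-0.45,-1.0,7.3]],"roll":[0,0,0,0,0,0]}'; python3 - <<'E'
from h import *
p,d,m=save('wrist','wrist3'); s=observe(); T=s['tool_pos']; print(T,s['t'])
print(proj(m,[[.6543,.0113,.062],T-[0,0,.044]]))
hole(p,m,(262,192,290,220))
cv2.imwrite('pics/w3c.png',cv2.resize(p[160:260,215:335,::-1],None,fx=5,fy=5,interpolation=cv2.INTER_CUBIC))
g=cv2.cvtColor(p,cv2.COLOR_RGB2GRAY)
for v in (225,228,231,234): print(v,g[v,264:290].tolist())
E
```

```text
t: 5.88
tool_pos: [0.6573, 0.0101, 0.1382]
ee_rot: [0.737, 0.676, 0.001, 0.001]
contact_force: [-0.5, -0.2, -0.8]
width: 0.0149
finger_force: 25.0
[0.65714945 0.01005201 0.13801291] 5.925
[[271.09056025 211.94137885]
 [275.15872154 227.93444886]]
[0, 0, 20, 6, 42] [271.5 194.5] [0.6558 0.025  0.062 ]
[3, 14, 14, 12, 112] [271.5 211.5] [0.6546 0.0116 0.062 ]
225 [77, 77, 76, 77, 76, 78, 78, 78, 78, 78, 78, 77, 77, 77, 76, 76, 75, 76, 77, 76, 77, 76, 78, 77, 77, 77]
228 [77, 77, 77, 77, 77, 76, 76, 73, 71, 70, 69, 69, 70, 70, 73, 76, 77, 75, 67, 77, 121, 143, 142, 142, 142, 142]
231 [159, 179, 181, 183, 168, 81, 65, 66, 68, 68, 69, 69, 68, 68, 68, 69, 92, 130, 124, 142, 142, 141, 142, 142, 142, 142]
234 [195, 196, 196, 195, 176, 63, 65, 67, 68, 70, 70, 71, 69, 69, 70, 70, 84, 121, 126, 118, 141, 141, 141, 141, 141, 141]
```

View pics/w3c.png

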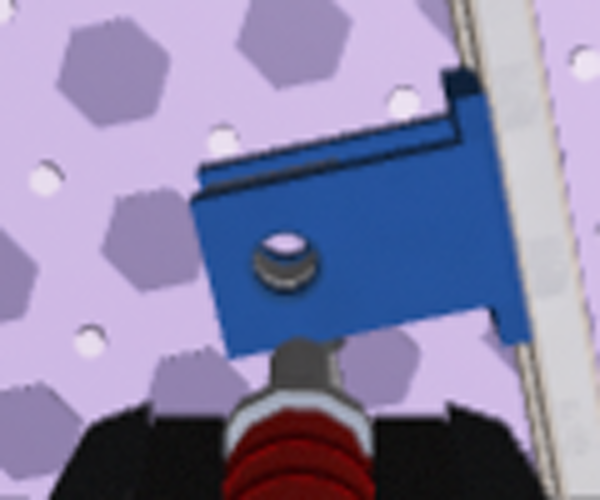

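Crop: the hole is at pixel (272,212). The shank is centred at column 274.3 with its tip edge at row 228. I'll compute the pin axis from depth and compare it with the hole.

```bash
python3 - <<'E'
from h import *
p,d,m=load('wrist3'); s=observe(); T=s['tool_pos']; print(T)
ax=np.array([.086,.996]); 
def P(u,v):
    o,r=ray(m,[u,v]); return o+r[0]*d[v,u]
for v in (229,230,231,232,233,234):
    X=P(274,v); print(v,X.round(4),'axis',(X[:2]-.004*ax).round(4),'rel tcp',(X-T).round(4))
for u,v in [(285,205),(262,215),(272,222),(285,212)]: print('fork',P(u,v).round(4))
g=cv2.cvtColor(p,cv2.COLOR_RGB2GRAY)
# edges by subpixel gradient
for v in (231,233,235):
    r=g[v,260:275].astype(int)
    print(v,d[v,264:286].round(3).tolist())
E
```

```text
[0.65714945 0.01005201 0.13801291]
229 [0.6567 0.0146 0.1078] axis [0.6564 0.0106] rel tcp [-0.0004  0.0045 -0.0302]
230 [0.6567 0.014  0.108 ] axis [0.6563 0.01  ] rel tcp [-0.0005  0.004  -0.03  ]
231 [0.6567 0.0137 0.109 ] axis [0.6563 0.0098] rel tcp [-0.0005  0.0037 -0.029 ]
232 [0.6567 0.0143 0.1122] axis [0.6564 0.0103] rel tcp [-0.0004  0.0043 -0.0258]
233 [0.6567 0.0142 0.1135] axis [0.6564 0.0102] rel tcp [-0.0005  0.0041 -0.0245]
234 [0.6567 0.0141 0.115 ] axis [0.6563 0.0102] rel tcp [-0.0005  0.0041 -0.023 ]
fork [0.6653 0.0159 0.0621]
fork [0.6473 0.0103 0.0648]
fork [0.6543 0.0029 0.0614]
fork [0.6649 0.0104 0.0622]
231 [0.296999990940094, 0.296999990940094, 0.296999990940094, 0.296999990940094, 0.296999990940094, 0.19300000369548798, 0.19099999964237213, 0.1889999955892563, 0.18799999356269836, 0.18700000643730164, 0.18799999356269836, 0.18799999356269836, 0.18799999356269836, 0.18700000643730164, 0.1889999955892563, 0.19099999964237213, 0.19300000369548798, 0.24899999797344208, 0.25, 0.296999990940094, 0.29600000381469727, 0.29600000381469727]
233 [0.2980000078678131
[... 182 characters left out ...]
0.18400000035762787, 0.18400000035762787, 0.18299999833106995, 0.1850000023841858, 0.1860000044107437, 0.18799999356269836, 0.1889999955892563, 0.24699999392032623, 0.24899999797344208, 0.296999990940094, 0.29600000381469727, 0.296999990940094]
235 [0.29899999499320984, 0.2980000078678131, 0.2980000078678131, 0.2980000078678131, 0.2980000078678131, 0.1860000044107437, 0.18400000035762787, 0.18299999833106995, 0.18199999630451202, 0.1809999942779541, 0.1809999942779541, 0.18000000715255737, 0.18199999630451202, 0.18199999630451202, 0.18199999630451202, 0.18299999833106995, 0.1860000044107437, 0.24799999594688416, 0.24699999392032623, 0.25200000405311584, 0.296999990940094, 0.2980000078678131]
```

```bash
python3 -m crank '{"xyz":[[0.1,-0.22,0.5],[0.1,-0.22,1.5],[0.1,-0.22,2.5],[0.1,-0.22,3],[0.1,-0.22,3],[0.1,-0.22,3]],"roll":[0,0,0,0,0,0]}'; python3 - <<'E'
from h import *
p,d,m=save('wrist','wrist4'); T=observe()['tool_pos']; print(T)
cv2.imwrite('pics/w4c.png',cv2.resize(p[160:260,215:335,::-1],None,fx=5,fy=5,interpolation=cv2.INTER_CUBIC))
E
```

```text
t: 6.68
tool_pos: [0.6545, 0.0112, 0.1069]
ee_rot: [0.737, 0.676, 0.0, 0.0]
contact_force: [0.2, 0.0, -0.2]
width: 0.0152
finger_force: 25.0
[0.65461132 0.01124333 0.10708978]
```

View pics/w4c.png

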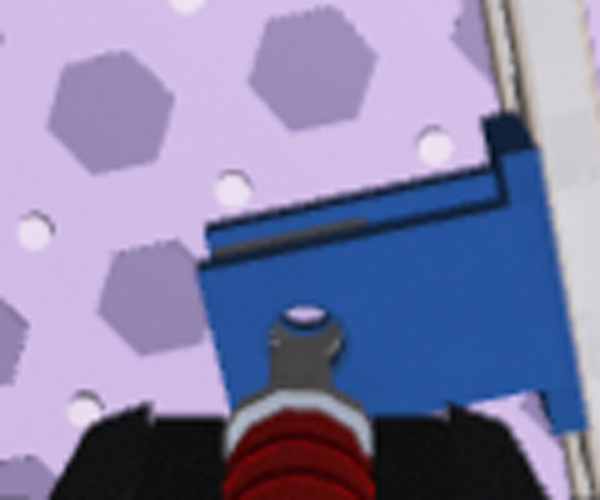

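Crop: hole centred at crop column 307, shank at 300, so I shift +0.07 cm along tool y. Fore-aft is good. Inserting.

```bash
python3 -m crank '{"xyz":[[0.03,0.07,0],[0.03,0.07,0.4],[0.03,0.07,0.8],[0.03,0.07,1.2],[0.03,0.07,1.2]],"roll":[0,0,0,0,0]}'
```

```text
t: 7.35
tool_pos: [0.6547, 0.0116, 0.0941]
ee_rot: [0.737, 0.676, -0.0, -0.0]
contact_force: [-0.3, 0.0, -0.1]
width: 0.0152
finger_force: 25.0
```

Tip is 7 mm in with no force. Continuing.

```bash
python3 -m crank '{"xyz":[[0,0,0.5],[0,0,1.0],[0,0,1.4],[0,0,1.7],[0,0,1.7]],"roll":[0,0,0,0,0]}'; python3 -m crank '{"xyz":[[0,0,0.2],[0,0,0.4],[0,0,0.5],[0,0,0.55],[0,0,0.55]],"roll":[0,0,0,0,0]}'
```

```text
t: 7.98
tool_pos: [0.6548, 0.0116, 0.0773]
ee_rot: [0.737, 0.676, -0.0, -0.0]
contact_force: [0.0, 0.6, -0.4]
width: 0.0151
finger_force: 25.0
t: 8.6
tool_pos: [0.655, 0.0115, 0.0722]
ee_rot: [0.737, 0.676, -0.0, -0.0]
contact_force: [0.0, -0.5, -1.0]
width: 0.0156
finger_force: 25.0
```

```bash
python3 -m crank '{"xyz":[[0,0,0.05],[0,0,0.05],[0,0,0.05]],"roll":[0,0,0]}'; python3 -m crank '{"xyz":[[0,0,0],[0,0,0],[0,0,0],[0,0,0],[0,0,0]],"roll":[0,0,0,0,0]}' 0.3; python3 -m crank '{"xyz":[[0,0,-3],[0,0,-7],[0,0,-11],[0,0,-14],[0,0,-14],[0,0,-14]],"roll":[0,0,0,0,0,0]}' 0; python3 - <<'E'
from h import *
p,d,m=save('wrist','wrist5'); s=observe();T=s['tool_pos']; print(T,s['t'])
print(proj(m,[[.655,.0115,.1]]))
cv2.imwrite('pics/w5c.png',cv2.resize(p[150:270,205:345,::-1],None,fx=5,fy=5,interpolation=cv2.INTER_CUBIC))
for v in range(180,215,3):
    o,r=ray(m,[275,v]); print(v,p[v,275],(o+r[0]*d[v,275]).round(4))
print(delta([.4118,.2292,.17],1.484+np.pi/2))
E
```

```text
t: 8.98
tool_pos: [0.655, 0.0115, 0.0717]
ee_rot: [0.737, 0.676, 0.0, 0.0]
contact_force: [-0.1, -0.2, -0.5]
width: 0.0153
finger_force: 25.0
t: 9.6
tool_pos: [0.655, 0.0115, 0.0717]
ee_rot: [0.737, 0.676, -0.0, 0.0]
contact_force: [-0.3, -0.3, 0.1]
width: 0.0307
finger_force: 0.0
t: 10.35
tool_pos: [0.6544, 0.0116, 0.2104]
ee_rot: [0.737, 0.676, -0.001, -0.001]
contact_force: [0.2, 0.2, -0.1]
width: 0.0443
finger_force: 0.0
[0.65402186 0.01168342 0.20977832] 10.4
[[276.16559807 201.22437132]]
180 [ 35  76 145] [0.655  0.0228 0.0629]
183 [112 118 132] [0.6548 0.0205 0.0661]
186 [77  7  7] [0.6547 0.0197 0.0758]
189 [90 12 11] [0.6547 0.0194 0.0868]
192 [85 11  9] [0.6547 0.0194 0.0982]
195 [214  33  25] [0.6545 0.0175 0.1014]
198 [213  30  24] [0.6543 0.0148 0.1011]
201 [210  29  23] [0.654  0.012  0.1007]
204 [210  29  23] [0.6538 0.0094 0.1013]
207 [209  28  21] [0.6536 0.0068 0.1016]
210 [201 125 155] [ 0.6509 -0.0256  0.0055]
213 [200 180 224] [ 0.6506 -0.0291  0.0065]
(array([ 19.59, -25.99,   4.06]), np.float64(0.0007435002660471923))
```

View pics/w5c.png

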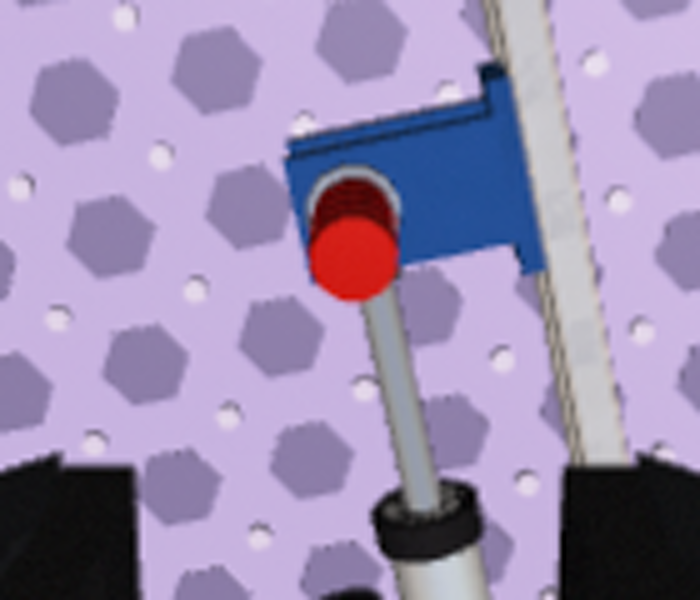

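Crop: the collar sits flat on the fork (z 0.066 on top of the collar) and the knob top is at 0.101, upright. The pin is home and released. Going for the stylus.

```bash
python3 -m crank '{"xyz":[[2.5,-3.3,0],[6,-8,0],[9.5,-12.6,0],[13,-17.2,0],[16.5,-21.9,0],[19,-25.2,1],[19.6,-26,3],[19.6,-26,4],[19.6,-26,4]],"roll":[0,0,0,0,0,0,0,0,0]}' -1; python3 - <<'E'
from h import *
p,d,m=save('wrist','wrist6'); s=observe(); print(s['tool_pos'],s['t'])
b,l=blobs(p,(6,120,150),(20,255,255),20,(240,170,310,280)); print(b)
for st,c in b: print(onz(m,c,.105), d[int(c[1]),int(c[0])])
print(delta([.4122,.2296,.060],1.484+np.pi/2))
E
```

```text
t: 11.52
tool_pos: [0.4123, 0.2286, 0.1704]
ee_rot: [0.737, 0.676, -0.001, -0.001]
contact_force: [0.4, -0.0, 1.2]
width: 0.0881
finger_force: 0.0
[0.41301999 0.22861373 0.17117777] 11.575
[([266, 209, 18, 17, 234], [274.9, 216.6])]
[[0.41184575 0.22935028 0.105     ]] 0.22161452
(array([ 0.1 , -0.08, 11.12]), np.float64(4.6896117238404145e-06))
```

```bash
python3 -m crank '{"xyz":[[0.1,-0.05,4],[0.1,-0.05,8],[0.1,-0.05,10],[0.1,-0.05,11.1],[0.1,-0.05,11.1],[0.1,-0.05,11.1]],"roll":[0,0,0,0,0,0]}' -1; python3 -m crank '{"xyz":[[0,0,0],[0,0,0],[0,0,0],[0,0,0],[0,0,0],[0,0,0],[0,0,0],[0,0,0],[0,0,0],[0,0,0]],"roll":[0,0,0,0,0,0,0,0,0,0]}' 1 40
```

```text
t: 12.32
tool_pos: [0.4135, 0.2303, 0.0617]
ee_rot: [0.737, 0.676, 0.001, 0.0]
contact_force: [-0.3, 0.0, 0.1]
width: 0.0882
finger_force: 0.0
t: 13.58
tool_pos: [0.4124, 0.2302, 0.0607]
ee_rot: [0.737, 0.676, -0.0, 0.0]
contact_force: [0.1, -0.1, -0.6]
width: 0.0127
finger_force: 40.0
```

```bash
python3 -m crank '{"xyz":[[0,0,-3],[0,0,-7],[0,0,-10],[0,0,-12],[0,0,-13],[0,0,-13]],"roll":[0,0,0,0,0,0]}'; python3 -m crank '{"xyz":[[-3,0.4,0],[-8,1.1,0],[-14,2,0],[-20,2.8,0],[-26,3.6,0],[-32,4.5,0],[-38,5.3,0],[-43,6,0],[-46,6.5,0],[-47.2,6.6,0]],"roll":[0,0,0,0,0,0,0,0,0,0]}';  python3 -m crank '{"xyz":[[0,0,0],[0,0,0]],"roll":[0,0]}';python3 - <<'E'
from h import *
p,d,m=save('wrist','wrist7'); s=observe(); T=s['tool_pos'];print(T,s['ee_rot'],s['t'],s['finger_force'])
print(proj(m,[[.4378,-.2464,.042],T-[0,0,.0507]]))
b,l=blobs(p,(20,100,100),(35,255,255),15,(200,130,340,235)); 
for st,c in b: print(st,c,onz(m,c,.042).round(4))
cv2.imwrite('pics/w7c.png',cv2.resize(p[150:270,205:345,::-1],None,fx=5,fy=5,interpolation=cv2.INTER_CUBIC))
E
```

```text
t: 14.32
tool_pos: [0.4126, 0.2303, 0.1909]
ee_rot: [0.737, 0.676, 0.0, 0.0]
contact_force: [-1.0, -0.3, -0.2]
width: 0.0129
finger_force: 40.0
t: 15.58
tool_pos: [0.4369, -0.2468, 0.1893]
ee_rot: [0.738, 0.675, -0.0, -0.001]
contact_force: [-0.1, 0.2, 0.0]
width: 0.0128
finger_force: 40.0
t: 15.82
tool_pos: [0.4374, -0.2443, 0.1903]
ee_rot: [0.736, 0.676, 0.0, -0.001]
contact_force: [-0.5, -0.5, -0.7]
width: 0.0128
finger_force: 40.0
[ 0.43757474 -0.24433832  0.19046595] [ 7.36363544e-01  6.76585976e-01  6.95049523e-05 -3.77894095e-04] 15.875 39.9997447617352
[[275.72667304 193.02432632]
 [275.70250918 224.71007978]]
[271, 146, 6, 7, 22] [272.8, 149.0] [[ 0.4386 -0.203   0.042 ]]
[264, 183, 23, 23, 236] [274.7, 194.0] [[ 0.4367 -0.2473  0.042 ]]
```

View pics/w7c.png

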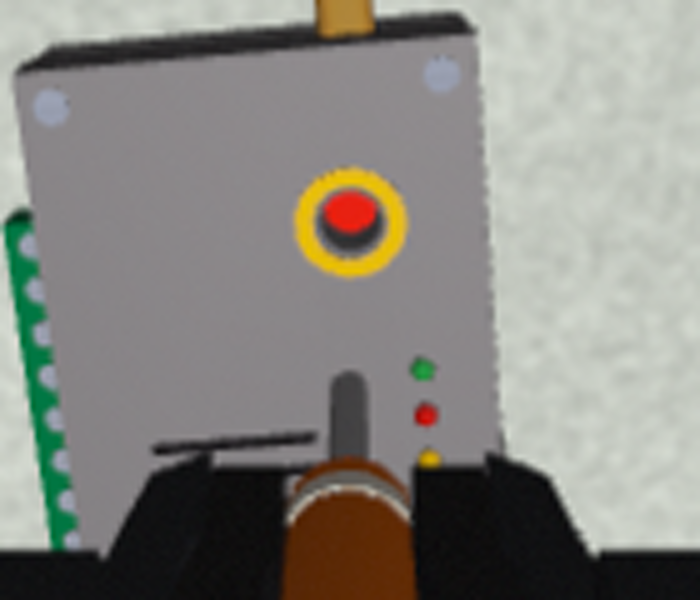

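Crop: the ring is at pixel (275,194), the red button is visible through it, and the stylus tip edge is at (274.8,224). They line up laterally; shift −0.2 cm along tool x. Descending to a near check.

```bash
python3 -m crank '{"xyz":[[-0.1,0,2],[-0.2,0,6],[-0.2,0,8.5],[-0.2,0,9],[-0.2,0,9],[-0.2,0,9]],"roll":[0,0,0,0,0,0]}';python3 - <<'E'
from h import *
p,d,m=save('wrist','wrist8'); s=observe(); T=s['tool_pos'];print(T,s['t'])
b,l=blobs(p,(20,100,100),(35,255,255),15,(200,150,340,240)); 
for st,c in b: print(st,c,onz(m,[st[0]+(st[2]-1)/2,st[1]+(st[3]-1)/2],.042).round(4))
cv2.imwrite('pics/w8c.png',cv2.resize(p[150:270,205:345,::-1],None,fx=5,fy=5,interpolation=cv2.INTER_CUBIC))
E
```

```text
t: 16.62
tool_pos: [0.4383, -0.2482, 0.1021]
ee_rot: [0.737, 0.676, 0.0, 0.001]
contact_force: [0.1, -0.6, -0.1]
width: 0.0129
finger_force: 40.0
[ 0.43821138 -0.24822862  0.10202882] 16.675
[267, 151, 9, 16, 53] [270.8, 158.8] [[ 0.4391 -0.2042  0.042 ]]
[258, 205, 31, 29, 383] [272.8, 217.8] [[ 0.4367 -0.2473  0.042 ]]
```

View pics/w8c.png

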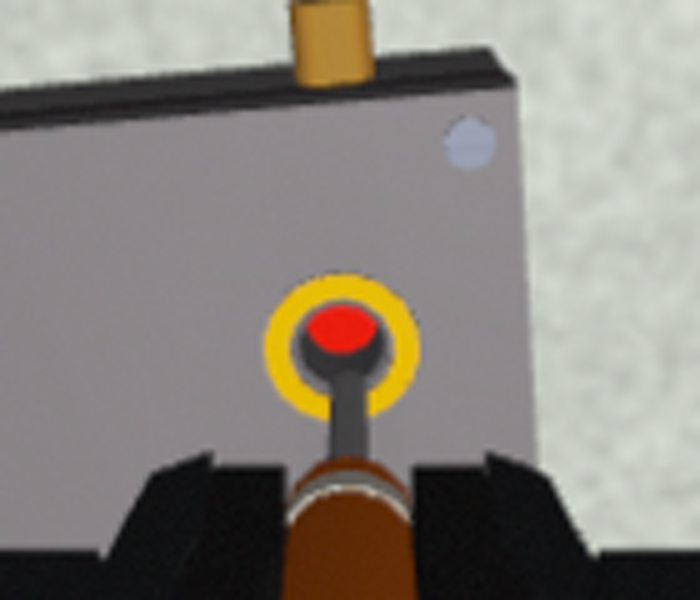

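Crop: hole at crop (342,345), shaft at column 349 with its tip edge at row 372. Correcting by +0.17 cm along tool x and −0.08 cm along tool y, then entering the hole.

```bash
python3 -m crank '{"xyz":[[0.17,-0.08,0],[0.17,-0.08,0.5],[0.17,-0.08,1.2],[0.17,-0.08,1.8],[0.17,-0.08,2.0],[0.17,-0.08,2.0]],"roll":[0,0,0,0,0,0]}'
```

```text
t: 17.42
tool_pos: [0.4366, -0.2459, 0.0804]
ee_rot: [0.737, 0.676, -0.0, -0.0]
contact_force: [-0.1, 0.1, -0.1]
width: 0.0128
finger_force: 40.0
```

```bash
python3 -m crank '{"xyz":[[0,0,0.15],[0,0,0.3],[0,0,0.4],[0,0,0.4],[0,0,0.4]],"roll":[0,0,0,0,0]}';  python3 -m crank '{"xyz":[[0,0,0.1],[0,0,0.2],[0,0,0.2],[0,0,0.2]],"roll":[0,0,0,0]}'
```

```text
t: 18.05
tool_pos: [0.437, -0.2462, 0.077]
ee_rot: [0.737, 0.676, 0.0, 0.0]
contact_force: [1.2, -0.2, 1.6]
width: 0.0129
finger_force: 40.0
t: 18.55
tool_pos: [0.437, -0.2461, 0.0749]
ee_rot: [0.737, 0.676, 0.0, 0.0]
contact_force: [-0.6, 0.2, 4.1]
width: 0.0126
finger_force: 40.0
```

```bash
python3 -m crank '{"xyz":[[0,0,0.06],[0,0,0.12],[0,0,0.12],[0,0,0.12]],"roll":[0,0,0,0]}'; python3 -m crank '{"xyz":[[0,0,0.04],[0,0,0.06],[0,0,0.06],[0,0,0.06]],"roll":[0,0,0,0]}'
```

```text
t: 19.05
tool_pos: [0.437, -0.2461, 0.0737]
ee_rot: [0.737, 0.676, 0.0, 0.0]
contact_force: [-0.6, 0.0, 5.8]
width: 0.0126
finger_force: 40.0
t: 19.55
tool_pos: [0.437, -0.2462, 0.0733]
ee_rot: [0.737, 0.676, 0.0, 0.0]
contact_force: [-0.6, -0.1, 6.3]
width: 0.0132
finger_force: 40.0
```

```bash
python3 -m crank '{"xyz":[[0,0,0.04],[0,0,0.06],[0,0,0.06],[0,0,0.06]],"roll":[0,0,0,0]}'
```

```text
t: 20.05
tool_pos: [0.4371, -0.2463, 0.0731]
ee_rot: [0.737, 0.676, -0.0, 0.0]
contact_force: [-0.9, 1.0, 10.8]
width: 0.0129
finger_force: 40.0
```

The force now rises stiffly to 10.8 N, so the button is at its stop. Hold briefly, confirm, hand in.

```bash
python3 -m crank '{"xyz":[[0,0,0],[0,0,0],[0,0,0],[0,0,0]],"roll":[0,0,0,0]}'; python3 - <<'E'
from h import *
s=observe(); print(s['tool_pos'],s['contact_force'],s['finger_force'],s['t'])
if 5<s['contact_force'][2]<22: print(job_done())
E
```

```text
t: 20.55
tool_pos: [0.4371, -0.2463, 0.0731]
ee_rot: [0.737, 0.676, -0.0, 0.0]
contact_force: [-1.3, 1.1, 10.6]
width: 0.0131
finger_force: 40.0
[ 0.437118   -0.2462914   0.07308506] [-1.27490669  1.08499745 10.59048083] 40.001797545701265 20.55
the job is handed in; nothing more can be done
None
```

I coupled the opener to the gate and let go of the pin with its collar on the fork, then handed in at 20.6 s still gripping the stylus and holding the learn button down against its stop at about 10.6 N.

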